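# Empty the die-cast case and hold the test probe on its earth boss

### The job

Four loose brass spacers have been left in the aluminium case that hangs in the turning cradle: swing the case over by its crank handle until all four have dropped into the tray underneath, then swing it back fully upright against its stop. Then, for the earth test, take the test probe out of its stand and hold it straight up and down with its sprung tip pressed lightly on the middle of the larger round boss on the case's floor, the plunger pushed about half-way in and not bottomed. The program finishes while the gripper is still holding the probe there; leave the tape, the wire spool and the cutters alone.

Things in the scene. Friction and masses are not known exactly. Their poses are not given: they have to be found in the camera images.
- cradle: Fixed cradle: grey open tray 230 x 160 x 38 mm (x, y, z; walls 4 mm) with a dark steel bracket, 40 mm wide, 8 mm thick, 119 mm high, in the middle of each y side (y = +-76 mm). They carry the case on a level axis along cradle y, 105 mm above the table. Origin: centre of the underside, on the table; x, y along its sides, z up. Place and yaw vary.
- case (a joint): Turning angle (rad) of the case about the cradle's y axis. 0 = upright, open side up, against a stop (it starts there); grows as the mouth tips towards cradle +x, to a stop at 2.75. A friction pivot (0.3 N m, about 5 N at the crank handle) keeps it where it is left. The spacers slide out beyond about 2.2 rad, all of them by 2.6.
- case_mouth (a point): Centre of the open mouth of the die-cast aluminium case, an open box 104 x 130 x 52 mm (cradle x, y, z when upright), walls and floor 4 mm, with a square screw post in each corner. Upright, this point is 24 mm above the turning axis and the inner floor is 24 mm below the axis. Axes as the case: z out of the mouth.
- crank_handle (a point): Middle of the crank handle, a black sleeve 14 mm thick, 46 mm long, spinning freely on its pin, along cradle y at y = -103 to -149 mm (crank arm, 12 mm thick, at -94). At joint value q it is at cradle x = 60 sin(q - 1.375) mm, 60 cos(q - 1.375) mm above the axis: from the -x side over the top to +x. Pinch it from above, fingers closing along cradle x, and lead it round, gripper down.
- crank_axis (a point): Point on the turning axis of the case (105 mm up) in the middle plane of the crank handle. Fixed to the cradle; axes as the cradle.
- boss_top (a point): Centre of the top of the larger round boss, the spot to probe: 18 mm in diameter, 12 mm high, aluminium with a 7 mm dark flat dot in its middle, on the case's floor. With the case upright it is at cradle x = -22, y = +28, z = 93 mm. (The smaller boss, 9 mm in diameter, at x = +24, y = -30 is not the one.) Moves with the case.
- probe: Test probe, a loose pen 150 mm long, about 70 g. Origin: end of its tip at rest; z along the pen to the butt. Black round barrel 17 mm thick from z = 36 to 150 mm; flange 26 mm thick at z = 62 to 67 rests on the stand's tube; nozzle 8 mm thick from 22, the plunger 4 mm thick below. Starts in the stand, leaning 25 degrees with the butt to stand -x (play 3 degrees). Grip at z = 90 to 145.
- probe_tip (a point): End of the probe's plunger (moves with the plunger).
- plunger (a joint): How far the probe's sprung plunger is pushed in (m): 0 = out, 0.010 = bottomed. Spring force 1 N at the start of the travel, 3 N half-way, 5 N when bottomed.
- stand: Fixed steel probe stand: base 100 x 80 x 10 mm (centred 10 mm to +x of the origin) with a post and a steel tube, 30 mm outside, 21 mm inside, 36 mm long, leaning 25 degrees to the stand's -x. Centre of the tube's upper mouth: 90 mm above the origin. Origin on the table under it; z up. Its place and yaw vary.
- spacer0: Loose brass hex spacer, 14 mm across flats, 20 mm long, 22 g, one of four alike; starts standing on the floor of the case. Origin: centre of one end face; z along it.
- spacer1: Loose brass hex spacer, 14 mm across flats, 20 mm long, 22 g, one of four alike; starts standing on the floor of the case. Origin: centre of one end face; z along it.
- spacer2: Loose brass hex spacer, 14 mm across flats, 20 mm long, 22 g, one of four alike; starts standing on the floor of the case. Origin: centre of one end face; z along it.
- spacer3: Loose brass hex spacer, 14 mm across flats, 20 mm long, 22 g, one of four alike; starts standing on the floor of the case. Origin: centre of one end face; z along it.
- tape: Bystander: roll of paper tape lying flat, 100 mm in diameter, 30 mm high; leave alone. Origin: centre of its underside.
- spool: Bystander: spool of solder wire standing on end, 52 mm in diameter, 40 mm high; leave alone. Origin: centre of its underside.
- cutters: Bystander: side cutters lying flat, about 130 x 56 x 12 mm, red grips; leave alone. Origin: near their middle, on the table.
Not all that is in view belongs to the job. Of the things shaped like the probe, the black one is meant.

How it is judged:
By the outcome, as a careful person would: the job done as asked, in the order asked, and still so for the second after the job is handed in, while the arm keeps its last pose, push and grip.
It also fails if it takes over 61 s, if anything falls off the work surface, if the arm or the gripper's body presses on something with over 40 N, if the wrist force passes 120 N, or if a joint passes its speed limit or range.

### The arm

A 6-joint arm with a two-finger parallel gripper is mounted at the origin on the work surface. World frame = base frame: x ahead of the robot, y to its left, z up, the work surface at z = 0. Lengths are in m, angles in rad, forces in N, time in s.
With the tool pointing down it reaches from about 0.3 to 0.75 m from the base axis. Payload 8.5 kg.
Tool frame: the origin (TCP) lies on the mounting face of the last link; the fingertips stand 173 mm ahead of it and the grasp point (between the pads) lies 155 mm ahead of it (bot.tcp_to_tips is the distance from the TCP to the fingertips, in m); z points along the fingers, y is the line along which they close (so a half turn about z gives the same grasp; the last joint's range is limited). The gripper opens to 85 mm and grips with 20 to 120 N. Pads are 22 mm wide; open, the fingers measure 114 mm over their backs; the gripper's body (76 mm by 85 mm) begins 54 mm behind the grasp point. The pads swing forward as they close: fully open they stand 13 mm farther back than shut.
Start: joints at [1.126, 0.381, 1.297, -0, 1.464, -0.215], TCP at [0.125, 0.536, 0.405] pointing down, gripper open.
Joint ranges: [-3.11, 3.11], [-0.89, 2.33], [0.22, 2.48], [-1.42, 4.56], [0.17, 2.85], [-2.88, 2.88]. Speed limits (rad/s): [2.39, 2.39, 3.14, 3.14, 3.14, 3.14].

### API

Orientations are given as a unit quaternion [x, y, z, w].
In Python, from rig import bot gives the robot as it stands. The module is installed in compiled form; this text tells all that it offers.
- The arm moves only by the tool apply_moves, never from a script. Its argument "plan" is a list of rows, each a list of 7 numbers: the shift along the world's x, y, z in mm, then the turn, a rotation vector about the world's x, y, z in degrees, then the opening, from 0 (shut) to 1 (fully open). In form: [[tx, ty, tz, rx, ry, rz, claw], ...]. A call has 1 to 20 rows; each row is the pose to reach, as a shift and turn from the pose commanded when the call began; what a row does not reach only later rows make up. A row lasts 1/8 s, in which the tool goes at most 62.5 mm and 10.7 degrees, less where a joint would pass 70% of its speed; a pose out of reach is approached as far as the arm can. A call with a gripper value outside its range is refused whole. The fingers move at their own pace and stop on an object; the grip force is fixed at half the most. Time passes only in rows, so rows that repeat a pose let the fingers close. It gives the time, the measured TCP pose, the force, the opening and the grip force at its end, in the units of the state.
- bot.get_obs(): the state, without advancing time (a new reading comes with each control period).
- bot.grab_frame(name): name is "scene" or "top" or "wrist"; returns (picture, depth): 400x640x3 uint8, blue, green, red; 400x640 float32, m along the optical axis (not along the pixel's ray), 0 where there is no reading.
- bot.get_calibration(name): a dict with "K" (3x3 intrinsics, pixels), "k1" (the pictures are not rectified: a ray, as slopes to the right and down, at radius r is drawn at 1 + k1 r^2 times it, then the intrinsics apply), "extrinsics" (4x4, takes a point from camera to world coordinates). Camera axes: x right, y up, looking along -z (the intrinsics and any distortion apply to the point x, -y, -z); pixel columns grow to the right and rows downward; lengths in m; the calibration is good to about 2 mm. A picture is of the moment at which its call begins: read the wrist's pose just before it. get_calibration takes no time and is no camera call; for the wrist camera it gives the pose at the moment of the call.
- bot.sign_off(): hands the job in; it is judged then, once.
The state is a dict: "time_s": time; "joint_positions": joint angles; "joint_velocities": joint speeds; "effort": joint torques, N m; "tool_pos": TCP position; "tool_rot": TCP orientation; "force": force on the tool from outside, world axes, zero at the start; "moment": the same for the moment, N m; "opening": opening from 0.0 (shut) to 1.0 (fully open); "finger_force": force on a finger pad.
Only numpy, scipy, OpenCV 4.12 (cv2) and the standard library are available. Lean on these libraries where they do the work, as an engineer would, in place of code of your own. Each camera call takes 0.05 s, during which the arm holds its last target. There are 200 camera calls.

## Working session

There is one attempt and no reset: what is moved stays moved. The work goes in short steps, Python scripts to look and compute and a tool call to move; the robot and the scene stay as the last step left them, time stands still between calls to the robot, and variables do not carry over. Pictures are saved under pics/ and viewed, at most 10 in all, crops included, and the job is handed in when it is done.

Besides the shell and the picture viewer there is one more tool, called after "Emit:" as name([rows], argument=value, ...), one row to a line, values as JSON. apply_moves: Moves the arm, as the interface text tells. Its arguments: {"type":"object","properties":{"plan":{"type":"array","items":{"type":"array","items":{"type":"number"}}}},"required":["plan"]}

```bash
mkdir -p pics; cat > h.py <<'E'
import numpy as np, cv2
from rig import bot
def grab(n):
    c=bot.get_calibration(n); im,d=bot.grab_frame(n); return im,d,c
def rays(c,uv):
    K=np.array(c["K"]);uv=np.atleast_2d(np.array(uv,float))
    p=(uv-[K[0,2],K[1,2]])/[K[0,0],K[1,1]]
    q=p.copy()
    for _ in range(20): q=p/(1+c["k1"]*(q**2).sum(1,keepdims=True))
    E=np.array(c["extrinsics"])
    return E[:3,3], np.c_[q[:,0],-q[:,1],-np.ones(len(q))]@E[:3,:3].T
def onz(c,uv,z):
    o,r=rays(c,uv); return o+r*((z-o[2])/r[:,2])[:,None]
def cloud(c,d):
    v,u=np.mgrid[0:d.shape[0],0:d.shape[1]]
    o,r=rays(c,np.c_[u.ravel(),v.ravel()]); P=o+r*d.reshape(-1,1); P[d.ravel()==0]=np.nan
    return P.reshape(*d.shape,3)
def proj(c,P):
    E=np.array(c["extrinsics"]);K=np.array(c["K"]);p=(np.atleast_2d(P)-E[:3,3])@E[:3,:3]
    s=np.c_[p[:,0],-p[:,1]]/-p[:,2:]; s=s*(1+c["k1"]*(s**2).sum(1,keepdims=True))
    return s*[K[0,0],K[1,1]]+[K[0,2],K[1,2]]
E
python3 - <<'E'
from h import *
for n in("scene","top"):
    im,d,c=grab(n); cv2.imwrite(f"pics/{n}0.png",im); np.savez(f"{n}0.npz",im=im,d=d,**{k:np.array(v) for k,v in c.items()})
    print(n,np.round(np.array(c["extrinsics"]),3).tolist(),c["K"],c["k1"])
print(bot.get_obs())
E
```

```text
scene [[0.476, -0.489, 0.731, 1.441], [0.879, 0.284, -0.382, -0.511], [-0.021, 0.824, 0.565, 0.795], [0.0, 0.0, 0.0, 1.0]] [[422.20205822   0.         313.85232117]
 [  0.         422.20205822 203.88550514]
 [  0.           0.           1.        ]] 0.01866560563819583
top [[-0.023, 0.998, -0.062, 0.497], [-1.0, -0.023, -0.002, -0.05], [-0.003, 0.062, 0.998, 1.338], [0.0, 0.0, 0.0, 1.0]] [[435.87314491   0.         316.14016393]
 [  0.         435.87314491 202.24996915]
 [  0.           0.           1.        ]] -0.05120233736215741
{'time_s': 0.1, 'joint_positions': array([ 1.12568166e+00,  3.81145408e-01,  1.29815036e+00, -2.84461146e-05,
        1.46356760e+00, -2.15338315e-01]), 'joint_velocities': array([-5.81456262e-04, -2.90452556e-03, -1.60659237e-03, -7.79671638e-04,
        7.99372414e-04, -7.26110692e-05]), 'effort': array([ 3.91640104e-03, -4.49220657e+01, -2.31659460e+01, -1.06382988e-04,
        3.63254287e-03,  9.30771108e-06]), 'tool_pos': array([0.12527863, 0.53550847, 0.40417603]), 'tool_rot': array([ 1.14634057e-01,  9.93407585e-01, -6.05612651e-04, -1.92642606e-04]), 'force': array([-0.44875495,  0.03725579,  0.43759842]), 'moment': array([ 0.0209165 , -0.02741538,  0.03460137]), 'finger_force': 0.0, 'opening': 0.999998043604517}
```

View pics/scene0.png

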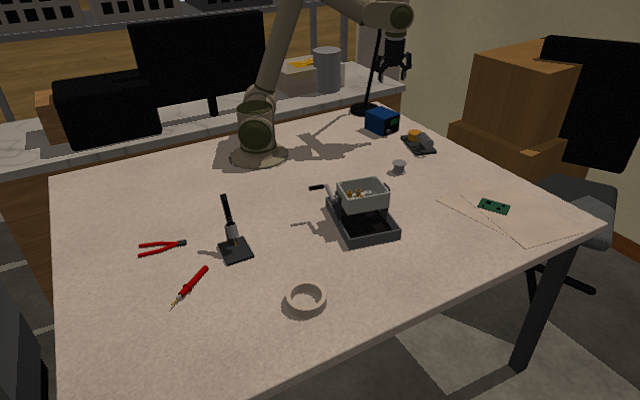

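View pics/top0.png

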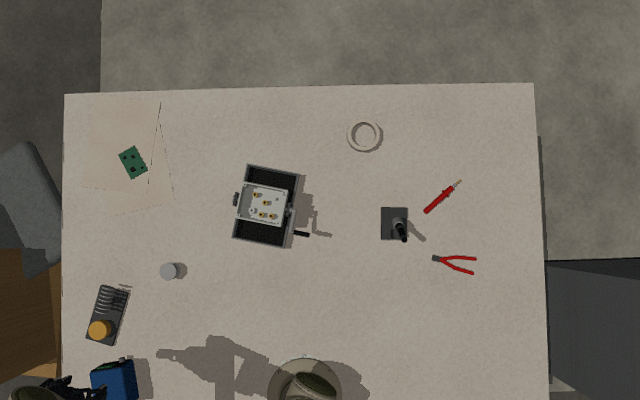

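The scene shows the cradle near (362,210), and the black probe leaning in its stand at (230,225). A red probe lies on the table at (190,288). In the top view the cradle is at (265,205) with the handle at (301,234), and the stand is at (396,225). The probe candidates are the black one in the stand (top view 400,230) and the red one on the table (top view 442,197). The black one fits the description. I'll confirm it in a crop and measure.

```bash
python3 - <<'E'
from h import *
f=np.load("top0.npz");s=np.load("scene0.npz")
P=cloud(f,f["d"]); 
v,u=np.mgrid[0:400,0:640]
def box(a,b,c_,d): return (u>a)&(u<b)&(v>c_)&(v<d)
tab=box(320,360,200,300); print("table z",np.nanmedian(P[tab][:,2]), np.nanstd(P[tab][:,2]))
for nm,roi,lo,hi in(("tray rim",box(225,310,155,255),.03,.046),("case rim",box(225,310,155,255),.12,.14),("handle",box(292,315,225,245),.08,.16),("base",box(370,412,195,248),.005,.016),("barrel",box(380,420,205,250),.1,.3)):
    m=roi&(P[...,2]>lo)&(P[...,2]<hi); Q=P[m]
    r=cv2.minAreaRect(Q[:,:2].astype(np.float32)*1000)
    print(nm,len(Q),r,Q.mean(0).round(4),np.percentile(Q[:,2],[5,50,95]).round(4))
    if nm=="barrel":
        for a in np.arange(.1,.24,.02):
            w=Q[(Q[:,2]>a)&(Q[:,2]<=a+.02)]; print(a,len(w),w.mean(0).round(4) if len(w) else 0)
a=cv2.resize(f["im"][155:255,225:315],None,fx=4.4,fy=4.4,interpolation=cv2.INTER_CUBIC)
b=cv2.resize(f["im"][195:250,370:412],None,fx=8,fy=8,interpolation=cv2.INTER_CUBIC)
cv2.imwrite("pics/crop1.png",np.hstack([a[:440],b[:440]])[:, :800]); 
E
```

```text
table z 0.0008996562429262056 0.0027284773890498175
tray rim 334 ((571.521240234375, 105.38604736328125), (160.85787963867188, 230.4307098388672), 77.3546142578125) [0.5699 0.0998 0.0382] [0.0319 0.0385 0.0432]
case rim 449 ((560.9102172851562, 70.5597152709961), (233.43421936035156, 113.3710708618164), 72.67951965332031) [0.5553 0.0864 0.1275] [0.121  0.1281 0.1334]
handle 86 ((487.511962890625, -1.9180984497070312), (53.16414260864258, 20.400442123413086), 65.28846740722656) [ 0.4871 -0.0038  0.1227] [0.1181 0.1226 0.1273]
base 634 ((515.5189208984375, -277.0281982421875), (119.97119903564453, 155.75758361816406), 88.10507202148438) [ 0.5191 -0.2762  0.0101] [0.0059 0.01   0.0145]
barrel 115 ((483.74395751953125, -279.3536376953125), (51.84885787963867, 17.26474952697754), 0.6640077829360962) [ 0.4808 -0.2781  0.1437] [0.101  0.1463 0.1731]
0.1 29 [ 0.4989 -0.2782  0.1091]
0.12000000000000001 19 [ 0.488  -0.2775  0.1307]
0.14 22 [ 0.4796 -0.2775  0.1485]
0.16000000000000003 45 [ 0.4668 -0.2786  0.169 ]
0.18000000000000002 0 0
0.2 0 0
0.22000000000000003 0 0
```

View pics/crop1.png

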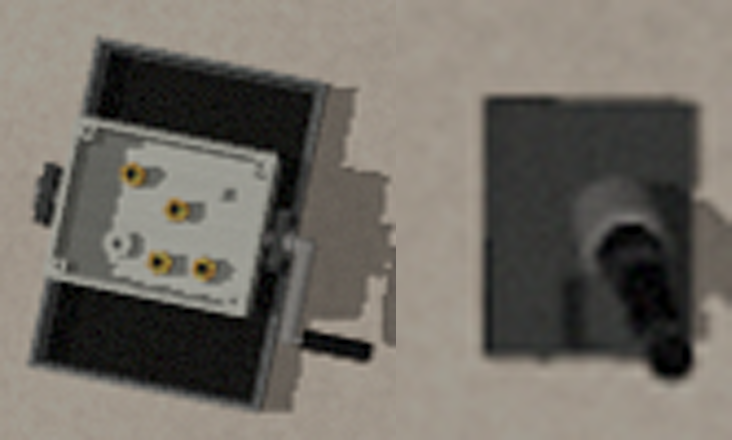

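The crop shows the case with four spacers, at about (133,174), (177,210), (160,262) and (204,268). The larger boss is at (115,243) and the handle at (337,346). The black pen sits in the tube (right half of the crop) and is the one meant. The cradle is at (571.5, 105.4) mm with yaw -12.65°. The handle measured from depth agrees with the model to within 1 mm. I'm moving above the handle.

Emit:
apply_moves([
  [361, -545, -25, 0, 0, -89.5, 0.6],
  [361, -545, -25, 0, 0, -89.5, 0.6],
  [361, -545, -25, 0, 0, -89.5, 0.6],
  [361, -545, -25, 0, 0, -89.5, 0.6],
  [361, -545, -25, 0, 0, -89.5, 0.6],
  [361, -545, -25, 0, 0, -89.5, 0.6],
  [361, -545, -25, 0, 0, -89.5, 0.6],
  [361, -545, -25, 0, 0, -89.5, 0.6],
  [361, -545, -25, 0, 0, -89.5, 0.6],
  [361, -545, -25, 0, 0, -89.5, 0.6],
  [361, -545, -25, 0, 0, -89.5, 0.6],
  [361, -545, -25, 0, 0, -89.5, 0.6],
  [361, -545, -25, 0, 0, -89.5, 0.6],
  [361, -545, -25, 0, 0, -89.5, 0.6],
  [361, -545, -25, 0, 0, -89.5, 0.6],
  [361, -545, -25, 0, 0, -89.5, 0.6],
])

```text
time_s: 2.1
tool_pos: [0.4861, -0.0091, 0.3799]
tool_rot: [0.781, 0.625, 0.0, 0.0]
force: [-0.5, 0.8, -0.6]
opening: 0.601
finger_force: 0.0
```

```bash
python3 - <<'E'
from h import *
o=bot.get_obs();print(o["time_s"],o["tool_pos"],o["tool_rot"],o["joint_positions"],o["force"])
im,d,c=grab("wrist"); 
# predicted points
ya=np.radians(-12.65);X=np.array([np.cos(ya),np.sin(ya)]);Y=np.array([-X[1],X[0]]);C=np.array([.5715,.1054])
W=lambda x,y,z:np.r_[C+X*x+Y*y,z]
for p in [W(-.0589,-.149,.1167),W(-.0589,-.103,.1167),W(-.022,.028,.093)]:
    q=proj(c,p)[0];print(p.round(4),q);cv2.circle(im,tuple(int(t) for t in q.round()),3,(0,0,255),1)
cv2.imwrite("pics/w1.png",im)
E
```

```text
2.1 [ 0.48611158 -0.00908165  0.37985257] [7.80610507e-01 6.25017779e-01 6.93769005e-05 8.21645317e-05] [-2.62771108e-01  2.90693791e-01  1.51152220e+00  1.50903538e-05
  1.33916209e+00 -4.22868707e-02] [-0.50016235  0.82256703 -0.59341336]
[ 0.4814 -0.0271  0.1167] [319.65039468 221.68341061]
[0.4915 0.0178 0.1167] [319.69162616 167.2492637 ]
[0.5562 0.1375 0.093 ] [370.59004948 -17.05667097]
```

View pics/w1.png

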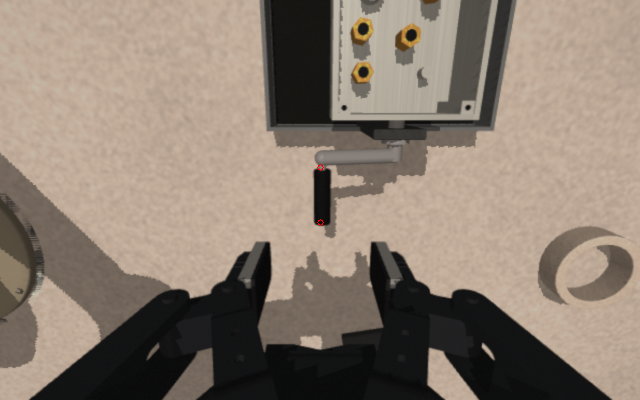

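The wrist view shows the sleeve at (322,198), within 2 mm of the prediction, and the tray sides run parallel to the image. I'm descending and pinching.

Emit:
apply_moves([
  [1, 0, -50, 0, 0, 0, 0.6],
  [1, 0, -95, 0, 0, 0, 0.6],
  [1, 0, -108, 0, 0, 0, 0.6],
  [1, 0, -108, 0, 0, 0, 0.6],
  [1, 0, -108, 0, 0, 0, 0],
  [1, 0, -108, 0, 0, 0, 0],
  [1, 0, -108, 0, 0, 0, 0],
  [1, 0, -108, 0, 0, 0, 0],
  [1, 0, -108, 0, 0, 0, 0],
  [1, 0, -108, 0, 0, 0, 0],
])

```text
time_s: 3.4
tool_pos: [0.4872, -0.0094, 0.2729]
tool_rot: [0.781, 0.625, 0.0, 0.001]
force: [-3.1, 0.9, 6.8]
opening: 0.14
finger_force: 58.4
```

```bash
python3 - <<'E'
import numpy as np
ya=np.radians(-12.65)
q0=0
for qs in (np.linspace(0,2.68,21),):
  for q in qs:
    dx=60*(np.sin(q-1.375)-np.sin(-1.375)); dz=60*(np.cos(q-1.375)-np.cos(1.375))
    print(round(q,3),np.round([dx*np.cos(ya),dx*np.sin(ya),dz],1).tolist())
E
```

```text
0.0 [0.0, -0.0, 0.0]
0.134 [2.0, -0.5, 7.8]
0.268 [5.1, -1.1, 15.2]
0.402 [9.0, -2.0, 22.1]
0.536 [13.9, -3.1, 28.4]
0.67 [19.5, -4.4, 34.0]
0.804 [25.8, -5.8, 38.8]
0.938 [32.6, -7.3, 42.7]
1.072 [40.0, -9.0, 45.6]
1.206 [47.6, -10.7, 47.5]
1.34 [55.4, -12.4, 48.3]
1.474 [63.2, -14.2, 48.0]
1.608 [70.9, -15.9, 46.7]
1.742 [78.4, -17.6, 44.3]
1.876 [85.5, -19.2, 41.0]
2.01 [92.2, -20.7, 36.6]
2.144 [98.1, -22.0, 31.4]
2.278 [103.4, -23.2, 25.5]
2.412 [107.8, -24.2, 18.9]
2.546 [111.4, -25.0, 11.7]
2.68 [113.9, -25.6, 4.1]
```

The handle is gripped, with an opening of 0.14 and 58 N. I'm leading it round.

Emit:
apply_moves([
  [2, -0.5, 7.8, 0, 0, 0, 0],
  [5.1, -1.1, 15.2, 0, 0, 0, 0],
  [9, -2, 22.1, 0, 0, 0, 0],
  [13.9, -3.1, 28.4, 0, 0, 0, 0],
  [19.5, -4.4, 34, 0, 0, 0, 0],
  [25.8, -5.8, 38.8, 0, 0, 0, 0],
  [32.6, -7.3, 42.7, 0, 0, 0, 0],
  [40, -9, 45.6, 0, 0, 0, 0],
  [47.6, -10.7, 47.5, 0, 0, 0, 0],
  [55.4, -12.4, 48.3, 0, 0, 0, 0],
])

```text
time_s: 4.65
tool_pos: [0.5427, -0.0218, 0.3213]
tool_rot: [0.781, 0.625, -0.0, 0.0]
force: [-6.3, 1.2, 2.9]
opening: 0.137
finger_force: 59.6
```

Emit:
apply_moves([
  [7.8, -1.8, -0.3, 0, 0, 0, 0],
  [15.5, -3.5, -1.6, 0, 0, 0, 0],
  [23, -5.2, -4, 0, 0, 0, 0],
  [30.1, -6.8, -7.3, 0, 0, 0, 0],
  [36.8, -8.3, -11.7, 0, 0, 0, 0],
  [42.7, -9.6, -16.9, 0, 0, 0, 0],
  [48, -10.8, -22.8, 0, 0, 0, 0],
  [52.4, -11.8, -29.4, 0, 0, 0, 0],
  [56, -12.6, -36.6, 0, 0, 0, 0],
  [58.5, -13.2, -44.2, 0, 0, 0, 0],
  [58.5, -13.2, -44.2, 0, 0, 0, 0],
  [58.5, -13.2, -44.2, 0, 0, 0, 0],
  [58.5, -13.2, -44.2, 0, 0, 0, 0],
  [58.5, -13.2, -44.2, 0, 0, 0, 0],
])

```text
time_s: 6.4
tool_pos: [0.6014, -0.0351, 0.2759]
tool_rot: [0.781, 0.625, 0.0, 0.0]
force: [5.2, -0.0, -4.3]
opening: 0.141
finger_force: 59.1
```

```bash
python3 - <<'E'
from h import *
print(bot.get_obs()["force"])
im,d,c=grab("scene"); 
a=cv2.resize(im[150:260,290:420],None,fx=3,fy=3,interpolation=cv2.INTER_CUBIC)
im2,d,c=grab("top"); b=cv2.resize(im2[150:260,220:350],None,fx=3,fy=3,interpolation=cv2.INTER_CUBIC)
cv2.imwrite("pics/t2.png",np.hstack([a,b]))
E
```

```text
[ 5.19502728e+00 -3.46494349e-03 -4.32819827e+00]
```

View pics/t2.png

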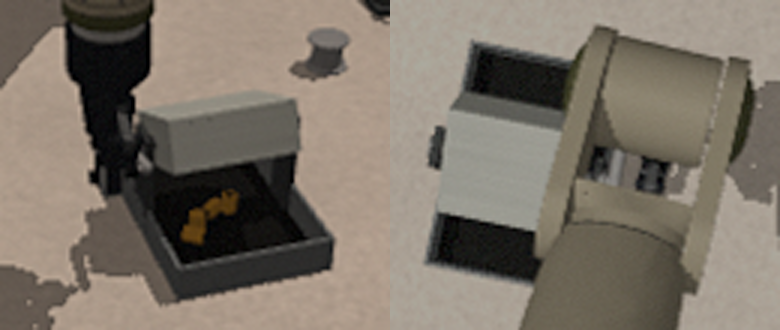

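The brass spacers lie in the tray and the case is at about 2.68 rad. I'm swinging it back along the same arc, and will check the inside for leftovers afterwards.

Emit:
apply_moves([
  [-2.5, 0.6, 7.6, 0, 0, 0, 0],
  [-6.1, 1.4, 14.8, 0, 0, 0, 0],
  [-10.5, 2.4, 21.4, 0, 0, 0, 0],
  [-15.8, 3.6, 27.3, 0, 0, 0, 0],
  [-21.7, 4.9, 32.5, 0, 0, 0, 0],
  [-28.4, 6.4, 36.9, 0, 0, 0, 0],
  [-35.5, 8, 40.2, 0, 0, 0, 0],
  [-43, 9.7, 42.6, 0, 0, 0, 0],
  [-50.7, 11.4, 43.9, 0, 0, 0, 0],
  [-58.5, 13.2, 44.2, 0, 0, 0, 0],
])

```text
time_s: 7.75
tool_pos: [0.5427, -0.0219, 0.3213]
tool_rot: [0.781, 0.625, 0.001, 0.001]
force: [4.4, -0.3, 3.4]
opening: 0.139
finger_force: 59.8
```

Emit:
apply_moves([
  [-7.8, 1.7, -0.8, 0, 0, 0, 0],
  [-15.4, 3.4, -2.7, 0, 0, 0, 0],
  [-22.8, 5.1, -5.6, 0, 0, 0, 0],
  [-29.6, 6.6, -9.5, 0, 0, 0, 0],
  [-35.9, 8, -14.3, 0, 0, 0, 0],
  [-41.5, 9.3, -19.9, 0, 0, 0, 0],
  [-46.4, 10.4, -26.2, 0, 0, 0, 0],
  [-50.3, 11.3, -33.1, 0, 0, 0, 0],
  [-53.4, 11.9, -40.5, 0, 0, 0, 0],
  [-55.4, 12.4, -48.3, 0, 0, 0, 0],
  [-55.4, 12.4, -50.5, 0, 0, 0, 0],
  [-55.4, 12.4, -50.5, 0, 0, 0, 0],
  [-55.4, 12.4, -50.5, 0, 0, 0, 0],
])

```text
time_s: 9.38
tool_pos: [0.4871, -0.0094, 0.2723]
tool_rot: [0.781, 0.625, 0.001, 0.001]
force: [-6.8, 1.8, 34.8]
opening: 0.14
finger_force: 63.4
```

Emit:
apply_moves([
  [0, 0, 0, 0, 0, 0, 0.5],
  [0, 0, 0, 0, 0, 0, 0.5],
  [0, 0, 0, 0, 0, 0, 0.5],
  [0, 0, 50, 0, 0, 0, 0.5],
  [0, 0, 110, 0, 0, 0, 0.5],
  [11, 49, 130, 0, 0, 0, 0.5],
  [30, 100, 130, 0, 0, 0, 0.5],
  [30, 100, 130, 0, 0, 0, 0.5],
  [30, 100, 130, 0, 0, 0, 0.5],
  [30, 100, 130, 0, 0, 0, 0.5],
])

```text
time_s: 10.62
tool_pos: [0.5172, 0.0896, 0.3993]
tool_rot: [0.781, 0.624, -0.0, -0.0]
force: [0.5, -0.9, 0.4]
opening: 0.499
finger_force: 0.0
```

```bash
python3 - <<'E'
from h import *
o=bot.get_obs();print(o["time_s"],o["tool_pos"],o["force"])
im,d,c=grab("wrist"); np.savez("w3.npz",im=im,d=d,**{k:np.array(v) for k,v in c.items()})
ya=np.radians(-12.65);X=np.array([np.cos(ya),np.sin(ya)]);Y=np.array([-X[1],X[0]]);C=np.array([.5715,.1054])
W=lambda x,y,z:np.r_[C+X*x+Y*y,z]
for p in [W(-.022,.028,.093),W(.024,-.030,.09),W(-.0589,-.126,.1237),W(.052,.065,.129),W(-.052,-.065,.129)]:
    q=proj(c,p)[0];print(p.round(4),q.round(1))
    if 0<q[1]<400: cv2.circle(im,tuple(int(t) for t in q.round()),2,(0,0,255),-1)
cv2.imwrite("pics/w3.png",im)
E
```

```text
10.625 [0.51716033 0.08960294 0.39926824] [ 0.51221228 -0.86074516  0.44552573]
[0.5562 0.1375 0.093 ] [351.4 126.9]
[0.5883 0.0709 0.09  ] [397.  188.3]
[ 0.4864 -0.0046  0.1237] [310.9 295.3]
[0.6365 0.1574 0.129 ] [457.8  78.6]
[0.5065 0.0534 0.129 ] [318.  238.9]
```

View pics/w3.png

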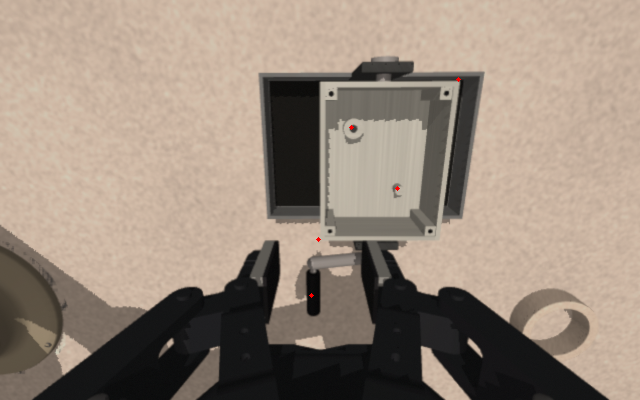

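The case is empty and upright. The larger boss's dot shows at about (353,129), and nothing else is inside. Next I'll refine the boss and the probe's axis.

```bash
python3 - <<'E'
from h import *
f=np.load("top0.npz");w=np.load("w3.npz");s=np.load("scene0.npz")
def dark(im,x0,x1,y0,y1,t):
    g=cv2.cvtColor(im,cv2.COLOR_BGR2GRAY)[y0:y1,x0:x1].astype(float); 
    wt=np.clip(t-g,0,None); v,u=np.mgrid[y0:y1,x0:x1]; print(g.astype(int)[::1].tolist() if g.size<150 else "", end="\n"); return (u*wt).sum()/wt.sum(),(v*wt).sum()/wt.sum()
p=dark(w["im"],347,360,122,135,95);print("wrist dot",p,onz(w,p,.093))
p=dark(f["im"],247,256,206,215,130);print("top dot",p,onz(f,p,.093))
# stand/probe from top0: 
P=cloud(f,f["d"]);v,u=np.mgrid[0:400,0:640]
m=(u>378)&(u<412)&(v>200)&(v<248)&(P[...,2]>.005)&(P[...,2]<.016);r=cv2.minAreaRect(P[m][:,:2].astype(np.float32)*1000);print("base",r)
# barrel masks: black
for n,q,(x0,x1,y0,y1) in(("top",f,(380,412,205,248)),("scene",s,(210,245,185,245))):
    g=q["im"].max(2)[y0:y1,x0:x1]; mk=(g<28).astype(np.uint8)
    k,l,st,_=cv2.connectedComponentsWithStats(mk); i=1+st[1:,4].argmax(); vv,uu=np.nonzero(l==i)
    print(n,st[i],cv2.fitLine(np.c_[uu+x0,vv+y0].astype(np.float32),cv2.DIST_L2,0,.01,.01).ravel(), (vv.min()+y0,vv.max()+y0))
    cv2.imwrite(f"pics/m_{n}.png",mk*255)
    for row in range(vv.min(),vv.max()+1,3): print(row+y0,uu[vv==row].min()+x0,uu[vv==row].max()+x0,end="; ")
E
```

```text
wrist dot (np.float64(353.00107991360693), np.float64(128.377969762419)) [[0.55733394 0.13592281 0.093     ]]
[[93, 94, 92, 116, 153, 151, 150, 152, 153], [94, 96, 110, 136, 156, 154, 151, 148, 143], [98, 108, 145, 157, 148, 153, 152, 121, 89], [97, 122, 159, 141, 100, 133, 158, 131, 84], [97, 127, 156, 125, 53, 108, 162, 143, 84], [97, 115, 155, 150, 113, 136, 157, 118, 85], [92, 100, 133, 160, 155, 151, 142, 89, 90], [96, 92, 117, 159, 149, 128, 128, 113, 115], [95, 95, 111, 146, 147, 155, 156, 157, 157]]
top dot (np.float64(250.17588395285586), np.float64(210.03989120580235)) [[0.55644528 0.14115765 0.093     ]]
base ((509.3635559082031, -287.64605712890625), (98.39523315429688, 137.94424438476562), 88.12892150878906)
top [18 22  9 15 72] [3.7262854e-01 9.2798060e-01 4.0191666e+02 2.3365277e+02] (np.int64(227), np.int64(241))
227 400 400; 230 398 403; 233 399 404; 236 400 405; 239 402 406; scene [ 11   9  14  32 149] [  0.23974708   0.9708354  226.49664    209.71812   ] (np.int64(194), np.int64(225))
194 224 225; 197 221 225; 200 222 226; 203 223 227; 206 224 228; 209 224 228; 212 225 229; 215 226 230; 218 227 231; 221 228 231; 224 227 232;
```

Boss consensus from the two views is (557, 137) mm. The pen leans towards world -x. I'm going to view it from close up.

Emit:
apply_moves([
  [-97, -370, 0, 0, 0, -77.4, 0.6],
  [-97, -370, 0, 0, 0, -77.4, 0.6],
  [-97, -370, 0, 0, 0, -77.4, 0.6],
  [-97, -370, 0, 0, 0, -77.4, 0.6],
  [-97, -370, 0, 0, 0, -77.4, 0.6],
  [-97, -370, 0, 0, 0, -77.4, 0.6],
  [-97, -370, 0, 0, 0, -77.4, 0.6],
  [-97, -370, 0, 0, 0, -77.4, 0.6],
  [-97, -370, 0, 0, 0, -77.4, 0.6],
  [-97, -370, 0, 0, 0, -77.4, 0.6],
  [-97, -370, 0, 0, 0, -77.4, 0.6],
])

```text
time_s: 12.05
tool_pos: [0.4202, -0.2793, 0.3996]
tool_rot: [1.0, -0.0, 0.0, 0.0]
force: [-0.7, -0.5, -0.8]
opening: 0.602
finger_force: 0.0
```

```bash
python3 - <<'E'
from h import *
o=bot.get_obs();print(o["time_s"],o["tool_pos"],o["tool_rot"],o["joint_positions"])
im,d,c=grab("wrist"); np.savez("w4.npz",im=im,d=d,**{k:np.array(v) for k,v in c.items()})
cv2.imwrite("pics/w4.png",im)
P=cloud(c,d); v,u=np.mgrid[0:400,0:640]
B=(P[...,2]>.006)&(P[...,2]<.016)&(P[...,0]>.42)&(P[...,0]<.62)&(abs(P[...,1]+.28)<.08)&(v<230)
print("base",cv2.minAreaRect(P[B][:,:2].astype(np.float32)*1000),B.sum())
for a in np.arange(.07,.19,.01):
    m=(P[...,2]>a)&(P[...,2]<a+.01)&(P[...,0]>.42)&(P[...,0]<.57)&(abs(P[...,1]+.28)<.06)&(v<230)
    if m.sum()>5:
        Q=P[m]; print(round(a,2),m.sum(),np.median(Q,0).round(4),np.percentile(Q[:,1],[2,98]).round(4),np.percentile(Q[:,0],[2,98]).round(4))
E
```

```text
12.05 [ 0.42024667 -0.27933924  0.39956781] [ 9.99999968e-01 -2.51974810e-04  1.40726973e-05  2.88834758e-05] [-8.21646104e-01  3.05178663e-01  1.42908005e+00 -1.89992363e-05
  1.40727247e+00  7.49657265e-01]
base ((511.8199768066406, -285.54132080078125), (80.25560760498047, 100.20919036865234), 88.12312316894531) 4861
0.07 136 [ 0.5219 -0.2855  0.0751] [-0.2996 -0.2715] [0.5117 0.5257]
0.08 171 [ 0.5166 -0.2849  0.086 ] [-0.2992 -0.2709] [0.4959 0.5213]
0.09 507 [ 0.5074 -0.2848  0.0951] [-0.298  -0.2727] [0.4951 0.5163]
0.1 108 [ 0.5018 -0.2851  0.1056] [-0.2931 -0.2764] [0.496  0.5094]
0.11 134 [ 0.4966 -0.2846  0.1147] [-0.2929 -0.2765] [0.4904 0.5005]
0.12 128 [ 0.4921 -0.2845  0.1253] [-0.2922 -0.2766] [0.4866 0.4958]
0.13 144 [ 0.4878 -0.2843  0.1354] [-0.2921 -0.2761] [0.48   0.4914]
0.14 165 [ 0.483  -0.2843  0.1452] [-0.2922 -0.2762] [0.4767 0.4866]
0.15 170 [ 0.4786 -0.284   0.1549] [-0.2922 -0.2757] [0.4708 0.482 ]
0.16 461 [ 0.4666 -0.2833  0.1673] [-0.2918 -0.2759] [0.4579 0.477 ]
0.17 212 [ 0.4687 -0.2838  0.1711] [-0.2905 -0.2766] [0.464  0.4726]
```

View pics/w4.png

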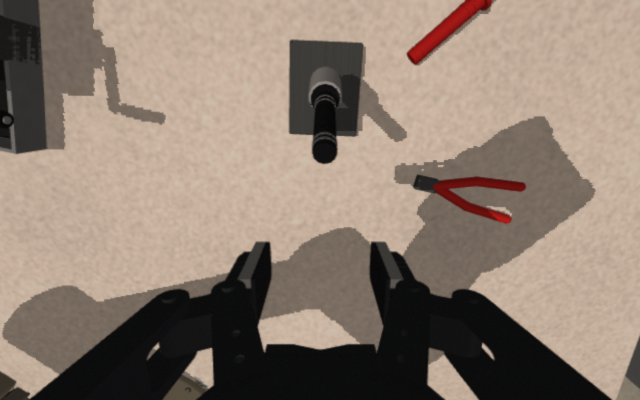

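The wrist view shows the stand base at (326,88) and the barrel from (324,95) to (324,150). The red decoy and the cutters are well clear. The tube mouth is at (502,-285,90) mm with a lean of about 25° and yaw about -1.9°. I'm tilting to match the pen, sliding in along its axis and gripping at z of about 107 mm.

Emit:
apply_moves([
  [-34, -2, -64, -0.8, -25, 0, 0.6],
  [-34, -2, -64, -0.8, -25, 0, 0.6],
  [-34, -2, -64, -0.8, -25, 0, 0.6],
  [-34, -2, -64, -0.8, -25, 0, 0.6],
  [-34, -2, -64, -0.8, -25, 0, 0.6],
  [-24, -2, -86, -0.8, -25, 0, 0.6],
  [-14, -3, -107, -0.8, -25, 0, 0.6],
  [-4, -3, -128, -0.8, -25, 0, 0.6],
  [-4, -3, -128, -0.8, -25, 0, 0.6],
  [-4, -3, -128, -0.8, -25, 0, 0],
  [-4, -3, -128, -0.8, -25, 0, 0],
  [-4, -3, -128, -0.8, -25, 0, 0],
  [-4, -3, -128, -0.8, -25, 0, 0],
  [-4, -3, -128, -0.8, -25, 0, 0],
  [-4, -3, -128, -0.8, -25, 0, 0],
  [-4, -3, -128, -0.8, -25, 0, 0],
])

```text
time_s: 14.1
tool_pos: [0.4162, -0.2825, 0.2719]
tool_rot: [0.976, -0.001, 0.217, 0.007]
force: [-3.8, 1.2, 5.6]
opening: 0.181
finger_force: 58.5
```

Gripped. I'm drawing it out along its axis, then lifting and uprighting it.

Emit:
apply_moves([
  [-10, 0.3, 21, 0, 0, 0, 0],
  [-21, 0.7, 45, 0, 0, 0, 0],
  [-32, 1, 68, 0, 0, 0, 0],
  [-40, 1.3, 86, 0, 0, 0, 0],
  [-40, 1.3, 130, 0, 0, 0, 0],
  [-20, 1, 170, 0.8, 25, 0, 0],
  [-10, 1, 170, 0.8, 25, 0, 0],
  [0, 1, 170, 0.8, 25, 0, 0],
  [0, 1, 170, 0.8, 25, 0, 0],
  [0, 1, 170, 0.8, 25, 0, 0],
])

```text
time_s: 15.35
tool_pos: [0.416, -0.2815, 0.4413]
tool_rot: [1.0, -0.001, 0.0, -0.0]
force: [0.4, -0.9, -0.7]
opening: 0.182
finger_force: 58.4
```

```bash
python3 - <<'E'
from h import *
o=bot.get_obs();print(o["time_s"],o["tool_pos"],o["tool_rot"],o["force"],o["moment"])
im,d,c=grab("wrist"); im2,_,c2=grab("scene")
T=o["tool_pos"]
for dz in (.262,.26-.04+.0,):
    print(dz,"wrist",proj(c,T-[0,0,dz])[0],"scene",proj(c2,T-[0,0,dz])[0])
q=proj(c2,T-[0,0,.21])[0].astype(int)
x,y=max(q[0]-45,0),max(q[1]-50,0)
b=cv2.resize(im2[y:y+100,x:x+90],None,fx=4,fy=4,interpolation=cv2.INTER_CUBIC);print("scene crop",x,y)
a=cv2.resize(im[100:300,220:420],(400,400),interpolation=cv2.INTER_CUBIC)
cv2.imwrite("pics/p5.png",np.hstack([a,b]))
E
```

```text
15.35 [ 0.41602981 -0.28146367  0.4412616 ] [ 9.99999707e-01 -5.80155421e-04  4.34400496e-04 -2.45694638e-04] [ 0.39300784 -0.86807057 -0.72828371] [0.0143174  0.05478829 0.04466042]
0.262 wrist [318.65449671 201.9207692 ] scene [216.458779   182.64464356]
0.22 wrist [318.35392601 220.98739764] scene [214.1382116  169.60099088]
scene crop 168 116
```

View pics/p5.png

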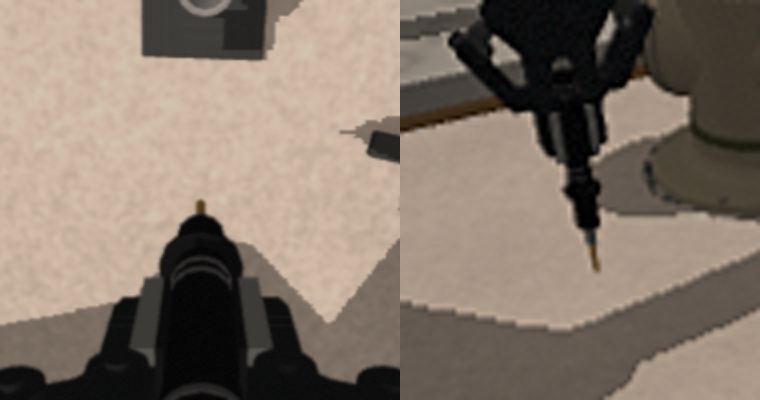

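The picture shows the pen held between the pads. Its tip is at wrist pixel (320,200.5), against (318.7,201.9) predicted for a centred pen. I'll check the pen's tilt from depth.

```bash
python3 - <<'E'
from h import *
o=bot.get_obs();T=o["tool_pos"];im,d,c=grab("wrist");P=cloud(c,d)-T
v,u=np.mgrid[0:400,0:640]
near=(abs(P[...,0])<.03)&(abs(P[...,1])<.02)&(P[...,2]<-.1)&(P[...,2]>-.28)
L=[]
for a in np.arange(-.275,-.115,.01):
    m=near&(P[...,2]>a)&(P[...,2]<a+.01)
    if m.sum()>2:
        Q=P[m]*1000; L.append(Q); print(int(a*1000),m.sum(),Q.mean(0).round(1),np.percentile(Q[:,1],[3,97]).round(1),np.percentile(Q[:,0],[3,50,97]).round(1))
# refined tip: gold pixels
h=cv2.cvtColor(im,cv2.COLOR_BGR2HSV);m=(h[...,1]>110)&(h[...,2]>60)&(abs(u-320)<12)&(v>190)&(v<225);vv,uu=np.nonzero(m);print("gold",m.sum(),uu.mean() if m.sum() else 0,vv.min() if m.sum() else 0,vv.max() if m.sum() else 0)
for dz in(.255,.26,.265,.27):
  oo,r=rays(c,[(uu[vv==vv.min()].mean(),vv.min()-.5)]); print(dz,((oo+r*((T[2]-dz-oo[2])/r[0,2]))-T).round(4))
E
```

```text
-265 16 [   1.5   -1.3 -258.9] [-2.8  0.4] [0.8 1.5 2. ]
-255 13 [   1.5   -1.2 -251.6] [-2.8  0.4] [0.8 1.5 2. ]
-245 6 [   3.6   -1.7 -240.4] [-3.9  0.2] [2.8 3.8 4.1]
-235 20 [   6.2   -0.8 -226. ] [-8.8  6. ] [1.7 6.7 8. ]
-224 102 [   7.    -1.6 -220.2] [-8.1  5.5] [4.3 7.4 8.4]
-214 16 [   7.8   -1.8 -214. ] [-5.5  2.4] [7.  7.8 8.5]
-204 521 [   6.9   -1.5 -196.9] [-13.2  10.1] [-0.6  7.6 12.4]
-194 192 [   6.7   -1.3 -189.2] [-9.1  6.2] [2.6 7.3 8.6]
-184 219 [   6.7   -1.6 -179.2] [-9.   5.9] [3.1 7.2 8.6]
-174 442 [   7.8   -1.4 -168.7] [-17.1  14.8] [ 3.9  7.7 10.7]
-164 793 [ 7.800e+00 -1.000e-01 -1.597e+02] [-18.8  18.5] [ 4.1  7.4 10.8]
-154 982 [   7.8    0.  -149.8] [-18.8  18.8] [ 4.1  7.4 10.8]
-144 1202 [   7.5   -1.  -139.4] [-15.   13.8] [ 0.3  7.7 10.8]
-134 1683 [   7.7   -0.3 -129.1] [-18.4  18.4] [-5.5  8.2 13.1]
-124 2039 [ 8.700e+00  1.000e-01 -1.198e+02] [-18.9  18.9] [-0.1 10.7 12. ]
-114 2092 [   6.7   -0.8 -111.4] [-17.6  17.1] [-3.2  5.  16.6]
gold 19 319.57894736842104 201 205
0.255 [[ 0.0034 -0.0012 -0.255 ]]
0.26 [[ 0.0018 -0.0012 -0.26  ]]
0.265 [[ 2.00e-04 -1.20e-03 -2.65e-01]]
0.27 [[-0.0014 -0.0012 -0.27  ]]
```

The pen is vertical to within about 1° and the tip is on the tool axis. The wrist camera has a bias of about 1.3 mm along tool y, and allowing for it the boss is at (556.2, 137.3). I'm moving above it.

Emit:
apply_moves([
  [140, 419, -15, 0, 0, 0, 0],
  [140, 419, -15, 0, 0, 0, 0],
  [140, 419, -15, 0, 0, 0, 0],
  [140, 419, -15, 0, 0, 0, 0],
  [140, 419, -15, 0, 0, 0, 0],
  [140, 419, -15, 0, 0, 0, 0],
  [140, 419, -15, 0, 0, 0, 0],
  [140, 419, -15, 0, 0, 0, 0],
  [140, 419, -15, 0, 0, 0, 0],
  [140, 419, -15, 0, 0, 0, 0],
  [140, 419, -30, 0, 0, 0, 0],
  [140, 419, -55, 0, 0, 0, 0],
  [140, 419, -75, 0, 0, 0, 0],
  [140, 419, -79, 0, 0, 0, 0],
  [140, 419, -79, 0, 0, 0, 0],
])

```text
time_s: 17.38
tool_pos: [0.5564, 0.1368, 0.3632]
tool_rot: [1.0, -0.001, 0.0, 0.0]
force: [0.6, 0.6, -0.9]
opening: 0.185
finger_force: 58.8
```

```bash
python3 - <<'E'
from h import *
o=bot.get_obs();T=o["tool_pos"];print(o["time_s"],T,o["tool_rot"],o["force"],o["moment"])
im,d,c=grab("wrist");im2,_,c2=grab("scene")
print("tip",proj(c,T-[0,0,.262]),proj(c2,T-[0,0,.262])); print("boss",proj(c,[.5562,.1373,.093]))
a=cv2.resize(im[140:260,260:380],None,fx=4,fy=4,interpolation=cv2.INTER_CUBIC)
q=proj(c2,T-[0,0,.262])[0].astype(int);x,y=q[0]-30,q[1]-40
b=cv2.resize(im2[y:y+80,x:x+53],None,fx=6,fy=6,interpolation=cv2.INTER_CUBIC);print(x,y)
cv2.imwrite("pics/p6.png",np.hstack([a,b]))
E
```

```text
17.375 [0.55637058 0.13680787 0.36319186] [ 9.99999287e-01 -1.12503732e-03  4.00286094e-04  5.96679097e-06] [ 0.55164684  0.60992663 -0.923747  ] [0.01951194 0.00743525 0.01784802]
tip [[318.51899255 201.9046375 ]] [[367.41117636 188.9750237 ]]
boss [[317.97909329 199.09399821]]
337 148
```

View pics/p6.png

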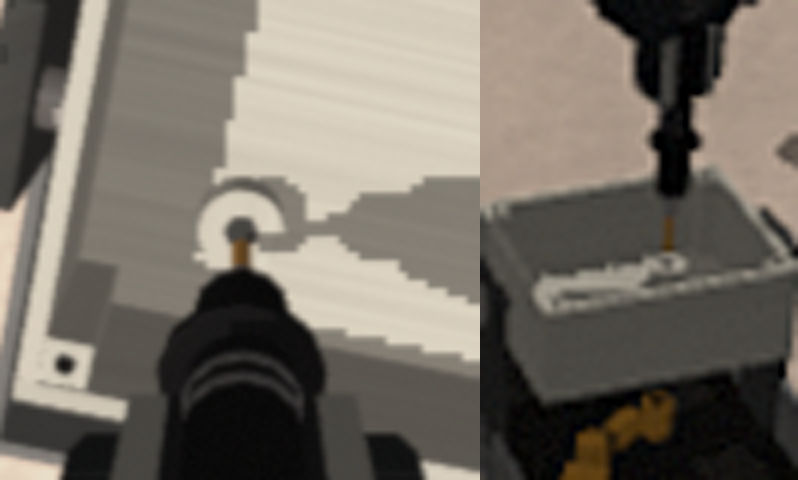

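The tip at (240,238) sits directly over the boss's dot at (241,229), with under 0.5 mm of lateral error. I'm descending gently and reading the force.

Emit:
apply_moves([
  [0, 0, -3, 0, 0, 0, 0],
  [0, 0, -6, 0, 0, 0, 0],
  [0, 0, -8, 0, 0, 0, 0],
  [0, 0, -10, 0, 0, 0, 0],
  [0, 0, -10, 0, 0, 0, 0],
  [0, 0, -10, 0, 0, 0, 0],
])

```text
time_s: 18.23
tool_pos: [0.5563, 0.1376, 0.3527]
tool_rot: [1.0, -0.001, 0.0, -0.0]
force: [0.1, -0.6, 1.6]
opening: 0.182
finger_force: 58.8
```

Emit:
apply_moves([
  [0, 0, -1, 0, 0, 0, 0],
  [0, 0, -2, 0, 0, 0, 0],
  [0, 0, -2, 0, 0, 0, 0],
  [0, 0, -2, 0, 0, 0, 0],
])

```text
time_s: 18.73
tool_pos: [0.5563, 0.1375, 0.3506]
tool_rot: [1.0, -0.001, 0.0, -0.0]
force: [0.2, 0.3, 2.4]
opening: 0.182
finger_force: 58.8
```

```bash
python3 - <<'E'
from h import *
o=bot.get_obs();T=o["tool_pos"];print(o["time_s"],T,o["force"],o["moment"])
im,d,c=grab("wrist");im2,_,c2=grab("scene")
F=np.array([bot.get_obs()["force"]]);print(F)
a=cv2.resize(im[175:225,295:345],None,fx=8,fy=8,interpolation=cv2.INTER_CUBIC)
b=cv2.resize(im2[155:205,342:392],None,fx=8,fy=8,interpolation=cv2.INTER_CUBIC)
cv2.imwrite("pics/p7.png",np.hstack([a,b]))
E
```

```text
18.725 [0.55629888 0.13753258 0.35060635] [0.19857644 0.34862315 2.36339533] [ 0.04432005  0.08980612 -0.01388636]
[[ 0.79332126 -0.00724411  2.71030078]]
```

View pics/p7.png

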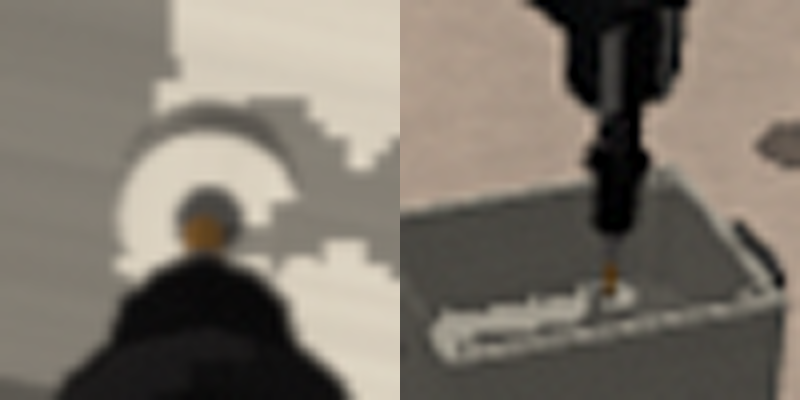

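The tip is on the dot, at (205,232) against the dot's centre (209,218) in the crop. The force net of the free-air offset is about 3.2 N, so the plunger is about half-way in. I'm handing in.

```bash
python3 -c "
from rig import bot
print(bot.sign_off())"
```

```text
the job is handed in; nothing more can be done
None
```

I handed the job in with the case emptied and back upright against its stop, and the gripper holding the black probe vertical on the larger boss, about 5 mm (half-way) in at roughly 3 N; I saw the case empty but could not count all four spacers in the tray.

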